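Tighten the captive wing bolts of a bolt-down desk lamp

ROBOT

A 6-joint arm with a two-finger parallel gripper is mounted at the origin on the work surface. World frame = base frame: x ahead of the robot, y to its left, z up, the work surface at z = 0. Lengths are in m, angles in rad, forces in N, time in s.
With the tool pointing down it reaches from about 0.35 to 0.975 m from the base axis. Payload 4.9 kg.
Tool frame: the origin (TCP) lies at the very end of the fingers, on their centre line; the grasp point (between the pads) lies behind it (arm.grip_depth is the z of the grasp point in the tool frame, in m); z points along the fingers, y is the line along which they close (so a half turn about z gives the same grasp; the last joint's range is limited). The gripper opens to 85 mm and grips with 20 to 120 N. Pads are 22 mm wide; open, the fingers measure 114 mm over their backs; the gripper's body (76 mm by 85 mm) begins 54 mm behind the grasp point. The pads swing forward as they close: fully open they stand 13 mm farther back than shut.
Start: joints at [1.154, 0.053, 1.613, -0, 1.476, -0.119], TCP at [0.183, 0.597, 0.231] pointing down, gripper open.
Joint ranges: [-3.01, 3.01], [-1.01, 2.22], [0.06, 2.58], [-1.02, 4.17], [0.09, 2.62], [-3.14, 3.14]. Speed limits (rad/s): [2.57, 2.57, 3.14, 3.14, 3.14, 3.14].

INTERFACE

Orientations are given as a 3x3 rotation matrix whose columns are the frame's x, y, z axes.
In Python, from plant import arm, get_image, camera_info gives the robot as it stands. The module is installed in compiled form; this text tells all that it offers.
- The arm moves only by the shell command python3 -m handwheel 'ROWS' [FORCE]. ROWS is JSON, a list of rows, each an object of numbers: "dx", "dy", "dz": the shift along the tool's x, y, z each as a share of 1 m, from -1 to 1; "yaw": the turn about the tool's z as a share of 360 degrees, from -1 to 1; "claw": the opening, from -1 (shut) to 1 (fully open). A call has exactly 10 rows; each row is the pose to reach, as a shift and turn from the pose commanded when the call began, along the tool's axes at that moment, turning the shorter way round; what a row does not reach only later rows make up. A row lasts 1/8 s, in which the tool goes at most 62.5 mm and 10.7 degrees, less where a joint would pass 70% of its speed; a pose out of reach is approached as far as the arm can. A call with a number of a shift or a turn outside -1 to 1 is refused whole. A call with a gripper value outside its range is refused whole. The fingers move at their own pace and stop on an object; FORCE is the grip in N (left out, the last holds). Time passes only in rows, so rows that repeat a pose let the fingers close, or fill a call up. It gives the time, the measured TCP pose, the force, the opening and the grip force at its end, in the units of the state.
- arm.observe(): the state, without advancing time (a new reading comes with each control period).
- get_image(name): name is "scene" or "side" or "wrist"; returns the picture (420x560x3 uint8, red, green, blue); there is no depth.
- camera_info(name): a dict with "fx", "fy", "cx", "cy" (pixels), "k1" (the pictures are not rectified: a ray, as slopes to the right and down, at radius r is drawn at 1 + k1 r^2 times it, then the intrinsics apply), "R" (3x3) and "t" (3): a world point X has camera coordinates R X + t. Camera axes: x right, y down, z forward; pixel columns grow to the right and rows downward; lengths in m; the calibration is good to about 2 mm. A picture is of the moment at which its call begins: read the wrist's pose just before it. camera_info takes no time and is no camera call; for the wrist camera it gives the pose at the moment of the call.
- arm.hand_in(): hands the job in; it is judged then, once.
The state is a dict: "t": time; "qpos": joint angles; "dq": joint speeds; "effort": joint torques, N m; "tcp_pos": TCP position; "orientation": TCP orientation; "contact_force": force on the tool from outside, world axes, zero at the start; "torque": the same for the moment, N m; "grip_width": finger opening in m; "grip_force": force on a finger pad.
Only numpy, scipy, OpenCV 4.12 (cv2) and the standard library are available. Lean on these libraries where they do the work, as an engineer would, in place of code of your own. Each camera call takes 0.05 s, during which the arm holds its last target. There are 200 camera calls.

TASK

The desk lamp base stands over its inserts with its three captive wing bolts still loose. Tighten each one clockwise until it is fully home against its stop: first the foot bolt on the robot's left, then the foot bolt on the robot's right, and last the slanted neck bolt on the sloping block. Leave everything else on the table where it stands.

Things in the scene. Friction and masses are not known exactly. Their poses are not given: they have to be found in the camera images.
- lamp_base: aluminium lamp base fixed to the table, flange 210 x 250 x 10 mm. Origin at table height, x away from the robot, y left, z up. Foot bolts at x -60, y +/-90 mm; neck bolt on a sloping block (90 mm wide, 99 mm high, face centre x 20, y 0, z 75) facing the robot. A 14 mm stem rises behind it at x 110; its arm reaches back over the block to x 45, z 322: take the neck bolt along its leaning axis.
- left_bolt (a joint): turn (rad) of the left foot bolt (robot's left), upright: captive wing bolt, clockwise seen from its wing end is positive and tightens; 0 loose, end stop (fully home) at 2.7; stiff (0.06 N m), stays where left. At 0 the wing lies in the lamp base's x-z plane.
- left_bolt_grip (a point): grip point on the axis of the left foot bolt (robot's left), upright. Black wing 46 mm long (point x), 12 mm thick (point y), 26 mm high, on a steel hub 34 mm across, 10 mm thick; this point is 22 mm above the hub's top, 4 mm below the wing's top. Its z is the bolt's axis, outward; the point turns with the bolt.
- right_bolt (a joint): turn (rad) of the right foot bolt (robot's right), upright: captive wing bolt, clockwise seen from its wing end is positive and tightens; 0 loose, end stop (fully home) at 2.7; stiff (0.06 N m), stays where left. At 0 the wing lies in the lamp base's x-z plane.
- right_bolt_grip (a point): grip point on the axis of the right foot bolt (robot's right), upright. Black wing 46 mm long (point x), 12 mm thick (point y), 26 mm high, on a steel hub 34 mm across, 10 mm thick; this point is 22 mm above the hub's top, 4 mm below the wing's top. Its z is the bolt's axis, outward; the point turns with the bolt.
- neck_bolt (a joint): turn (rad) of the neck bolt on the sloping block, axis leaning 32 deg from vertical towards the robot: captive wing bolt, clockwise seen from its wing end is positive and tightens; 0 loose, end stop (fully home) at 2.7; stiff (0.06 N m), stays where left. At 0 the wing lies in the lamp base's x-z plane.
- neck_bolt_grip (a point): grip point on the axis of the neck bolt on the sloping block, axis leaning 32 deg from vertical towards the robot. Black wing 46 mm long (point x), 12 mm thick (point y), 26 mm high, on a steel hub 34 mm across, 10 mm thick; this point is 22 mm above the hub's top, 4 mm below the wing's top. Its z is the bolt's axis, outward; the point turns with the bolt.
- mug: bystander: beige ceramic mug, 80 mm across, 90 mm tall, handle at its +y; origin at the centre of its underside
- bookend: bystander: red L-shaped hard silicone bookend, foot 90 x 80 mm, 106 mm tall; origin at the centre of its underside
- clip_holder: bystander: round open steel paper clip holder, 60 mm across, 45 mm tall, standing in front of the lamp base (robot side); origin at the centre of its underside
- pen_tray: bystander: black pen tray 75 x 200 x 28 mm behind the lamp base; origin at the centre of its underside
- stapler: bystander: grey stapler 130 x 36 x 44 mm lying left of the lamp base; origin at the centre of its underside
- notepad: bystander: paper pad 110 x 80 x 15 mm lying right of the lamp base; origin at the centre of its underside

How it is judged:
On the way, in this order (a step that is already met when the one before it is completed fails the run):
1. the left foot bolt is fully home (value of joint left_bolt above 2.6 rad), for 0.2 s.
2. the right foot bolt is fully home (value of joint right_bolt above 2.6 rad), for 0.2 s.
3. the neck bolt is fully home (value of joint neck_bolt above 2.6 rad), for 0.2 s.
At the end, for the whole second after the job is handed in: All three wing bolts stand within 0.1 rad of their end stops (turn above 2.6 of 2.7 rad) and are at rest; mug, bookend, paper clip holder, pen tray, stapler and notepad are upright (tilt under 0.3 rad) and within 30 mm of where they stood (value of joint each of left_bolt, right_bolt, neck_bolt above 2.6 rad and velocity of joint each of left_bolt, right_bolt, neck_bolt below 0.05 rad/s and distance of each of mug, bookend, clip_holder, pen_tray, stapler, notepad from where it was at the start of the episode below 0.03 m and angle between each of mug, bookend, clip_holder, pen_tray, stapler, notepad's own z axis and vertical below 0.3 rad); the robot touches nothing.
It fails at once if a bystander (mug, bookend, clip holder, pen tray, stapler, notepad) is shoved more than 30 mm or tipped over (not (distance of mug from where it was at the start of the episode below 0.03 m and angle between mug's own z axis and vertical below 0.3 rad) or not (distance of bookend from where it was at the start of the episode below 0.03 m and angle between bookend's own z axis and vertical below 0.3 rad) or not (distance of clip_holder from where it was at the start of the episode below 0.03 m and angle between clip_holder's own z axis and vertical below 0.3 rad) or not (distance of pen_tray from where it was at the start of the episode below 0.03 m and angle between pen_tray's own z axis and vertical below 0.3 rad) or not (distance of stapler from where it was at the start of the episode below 0.03 m and angle between stapler's own z axis and vertical below 0.3 rad) or not (distance of notepad from where it was at the start of the episode below 0.03 m and angle between notepad's own z axis and vertical below 0.3 rad)).
It also fails if it takes over 72 s, if anything falls off the work surface, if the arm or the gripper's body presses on something with over 40 N, if the wrist force passes 120 N, or if a joint passes its speed limit or range.

## Working session

There is one attempt and no reset: what is moved stays moved. The work goes in short steps, Python scripts to look and compute and a shell command to move; the robot and the scene stay as the last step left them, time stands still between calls to the robot, and variables do not carry over. Pictures are saved under pics/ and viewed, at most 10 in all, crops included, and the job is handed in when it is done.

```bash
mkdir -p pics; python3 - <<'E'
from plant import arm,get_image,camera_info
import cv2
o=arm.observe(); print(o, arm.grip_depth)
for n in ["scene","side"]:
    i=get_image(n); cv2.imwrite(f"pics/{n}0.png",i[:,:,::-1]); print(n,camera_info(n))
E
```

```text
{'t': 0.0, 'qpos': array([ 1.15403931e+00,  5.33448038e-02,  1.61431078e+00,  1.17719975e-05,
        1.47598378e+00, -1.19015328e-01]), 'dq': array([ 0.00168776,  0.00055928, -0.00109361, -0.00112804, -0.00174389,
        0.00208677]), 'effort': array([ 3.26384707e-04, -3.93679440e+01, -3.70173347e+01, -2.06354298e-04,
        7.10527820e-03,  3.03032471e-05]), 'tcp_pos': array([0.18310194, 0.59692333, 0.23006046]), 'orientation': array([[-9.56000992e-01,  2.93362231e-01, -8.39215412e-04],
       [ 2.93363321e-01,  9.55999203e-01, -1.86677412e-03],
       [ 2.54648245e-04, -2.03083293e-03, -9.99997905e-01]]), 'contact_force': array([-0.0198652 , -0.02087258, -0.92127612]), 'torque': array([ 0.03191496, -0.0096619 ,  0.01884437]), 'grip_force': 0.0, 'grip_width': 0.08556985953694188} -0.0187
scene {'fx': 487.0996871718339, 'fy': 487.0996871718339, 'cx': 284.81421922798233, 'cy': 208.3405631121746, 'k1': -0.12125679457876433, 'R': array([[-0.40101988,  0.91593702, -0.01557004],
       [ 0.56066764,  0.23196185, -0.7948871 ],
       [-0.72445487, -0.32749514, -0.60655756]]), 't': array([ 0.21118141, -0.26343967,  1.80396852])}
side {'fx': 400.2334156654964, 'fy': 400.2334156654964, 'cx': 279.0044335978345, 'cy': 209.03385575195517, 'k1': -0.04956955322791002, 'R': array([[ 0.97901235, -0.20366591, -0.0074171 ],
       [-0.13388949, -0.61530978, -0.77683169],
       [ 0.15365032,  0.76152089, -0.6296646 ]]), 't': array([-0.56173526,  0.16972561,  0.86250095])}
```

View pics/scene0.png

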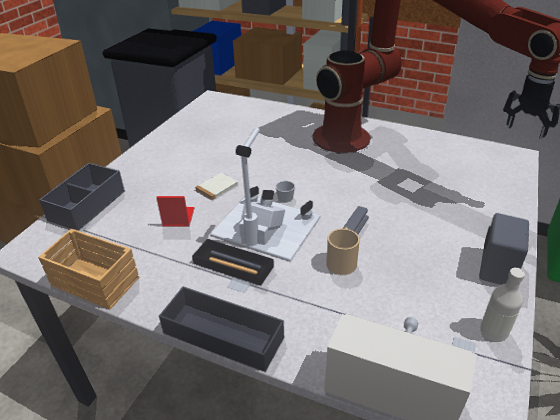

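View pics/side0.png

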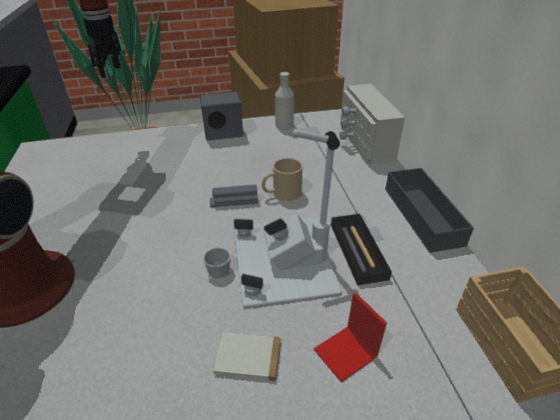

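The scene view shows the lamp base around (265,225), and the side view shows it around (285,260) with wings near (243,225), (276,228) and (252,282). I'll enlarge both.

```bash
python3 - <<'E'
import cv2
a=cv2.imread("pics/scene0.png")[165:290,190:350]; cv2.imwrite("pics/s1.png",cv2.resize(a,None,fx=4.8,fy=4.8,interpolation=cv2.INTER_CUBIC))
a=cv2.imread("pics/side0.png")[190:315,200:360]; cv2.imwrite("pics/d1.png",cv2.resize(a,None,fx=4.8,fy=4.8,interpolation=cv2.INTER_CUBIC))
E
```

```text
(no output)
```

View pics/s1.png

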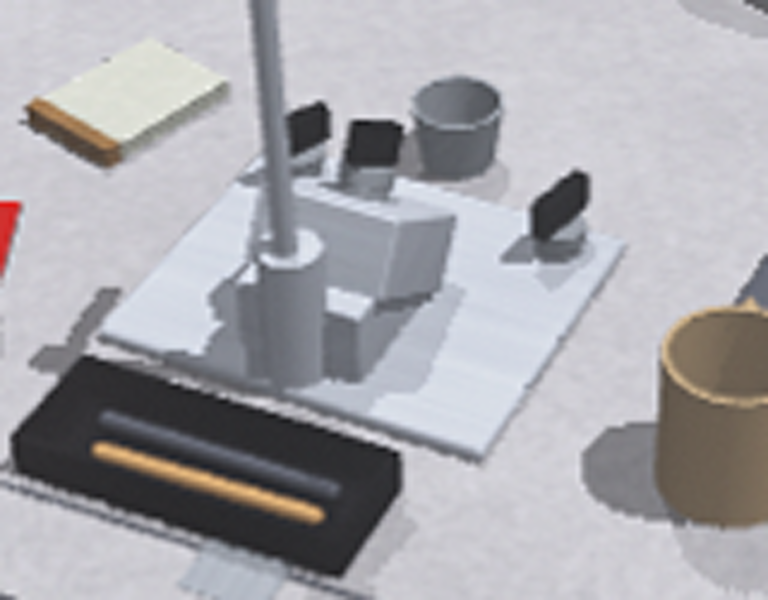

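View pics/d1.png

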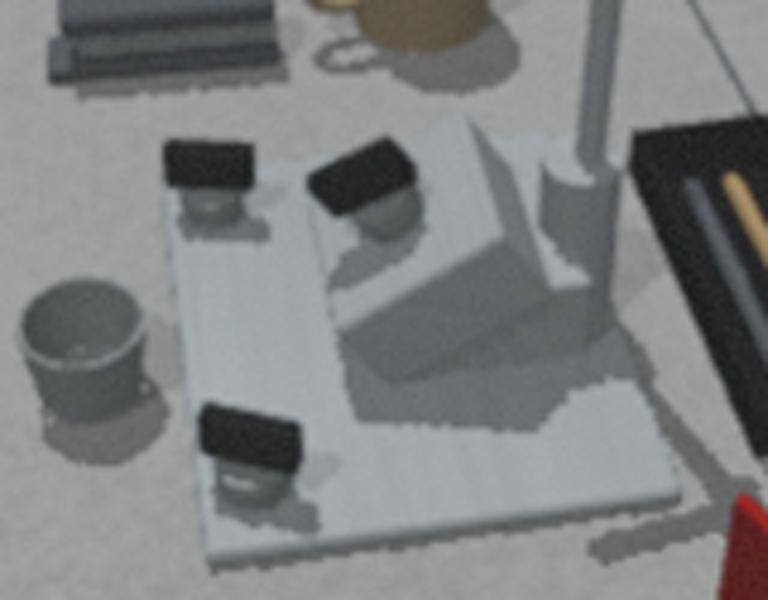

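The crops show the left wing at crop px scene (561,206) / side (209,166), the right wing at (308,128, partly hidden) / (250,438), and the neck wing at (373,145) / (362,178). The flange corners are readable too, so I'll fit the base pose from these.

```bash
cat >h.py <<'E'
import numpy as np
from plant import arm,camera_info
def proj(c,X):
    p=np.atleast_2d(X)@c["R"].T+c["t"]; s=p[:,:2]/p[:,2:]; s=s*(1+c["k1"]*(s**2).sum(1,keepdims=True))
    return s*[c["fx"],c["fy"]]+[c["cx"],c["cy"]]
def Rz(a): return np.array([[np.cos(a),-np.sin(a),0],[np.sin(a),np.cos(a),0],[0,0,1]])
E
python3 - <<'E'
from h import *
from scipy.optimize import least_squares
C={n:camera_info(n) for n in("scene","side")}
px=lambda n,p: np.array(p)/4.8+({"scene":[190,165],"side":[200,190]}[n])-0.4
for nm,a,b in[("left",(561,206),(209,166)),("right",(310,128),(250,438)),("neck",(373,145),(362,178))]:
    r=least_squares(lambda X:np.r_[proj(C["scene"],X)[0]-px("scene",a),proj(C["side"],X)[0]-px("side",b)],[.6,0,.04]); print(nm,r.x.round(4),r.fun.round(2))
obs=[("scene",(480,453),1,1),("scene",(626,243),-1,1),("scene",(100,336),1,-1),("side",(207,553),-1,-1),("side",(681,494),1,-1)]
def f(v):
    R=Rz(v[2]);e=[]
    for n,p,sx,sy in obs: e.append(proj(C[n],R@[sx*.105+v[3],sy*.125,.01]+[v[0],v[1],0])[0]-px(n,p))
    return np.concatenate(e)
r=least_squares(lambda v:np.r_[f(v),0*v[0]],[.6,0,0,0]); 
r=least_squares(lambda v:f(np.r_[v,0]),[.6,0,0]);print(r.x.round(4),r.fun.round(1))
R=Rz(r.x[2]);T=np.r_[r.x[:2],0];L=np.array([-np.sin(np.radians(32)),0,np.cos(np.radians(32))])
for nm,P in[("left",[-.06,.09,.043]),("right",[-.06,-.09,.043]),("neck",np.array([.02,0,.075])+L*.032)]: print(nm,"model grip",(R@P+T).round(4),"wing centre",(R@(np.array(P)-.009*(L if nm=="neck" else np.array([0,0,1])))+T).round(4))
E
```

```text
left [0.4986 0.0569 0.0404] [ 0.16 -0.15  0.14  0.12]
right [ 0.4901 -0.1197  0.0405] [-1.19  0.9  -0.81 -0.63]
neck [ 0.5591 -0.0357  0.1009] [ 0.44 -0.35  0.34  0.27]
[ 0.5765 -0.0352 -0.0481] [ 0.1  0.5  1.2 -0.6 -0.8 -1.7 -0.4  0.3  1.1 -0.7]
left model grip [0.5209 0.0575 0.043 ] wing centre [0.5209 0.0575 0.034 ]
right model grip [ 0.5123 -0.1222  0.043 ] wing centre [ 0.5123 -0.1222  0.034 ]
neck model grip [ 0.5796 -0.0354  0.1021] wing centre [ 0.5843 -0.0356  0.0945]
```

```bash
cat >>h.py <<'E'
def go(P,ang=None):
    """shift/turn shares to bring TCP to P, tool x to heading ang (deg, world; vertical tool)"""
    o=arm.observe();R=o["orientation"];d=R.T@(np.array(P)-o["tcp_pos"])
    h=np.degrees(np.arctan2(R[1,0],R[0,0]));s="" if ang is None else "yaw %.4f"%(-((ang-h+180)%360-180)/360)
    print("d",d.round(4),s,"| t %.2f tcp"%o["t"],o["tcp_pos"].round(4),"head %.1f"%h,"q",o["qpos"].round(2),"F",o["contact_force"].round(1),"w %.4f gf %.1f"%(o["grip_width"],o["grip_force"]))
E
python3 - <<'E'
from h import *
from scipy.optimize import least_squares
go([.4986,.0569,.15],180-2.75)
C={n:camera_info(n) for n in("scene","side")}
px=lambda n,p: np.array(p)/4.8+({"scene":[190,165],"side":[200,190]}[n])-0.4
for nm,a,b in[("clip rim",(457,97),(82,322)),("stem base top",(293,245),(580,170))]:
    r=least_squares(lambda X:np.r_[proj(C["scene"],X)[0]-px("scene",a),proj(C["side"],X)[0]-px("side",b)],[.6,0,.04]); print(nm,r.x.round(4),r.fun.round(2))
E
```

```text
d [-0.46   -0.4236  0.0809] yaw -0.0398 | t 0.10 tcp [0.1832 0.597  0.2302] head 162.9 q [ 1.15  0.05  1.61 -0.    1.48 -0.12] F [-0.6  0.1  0.3] w 0.0857 gf 0.0
clip rim [ 0.4269 -0.0434  0.0466] [-0.14  0.13 -0.1  -0.09]
stem base top [ 0.657  -0.0415  0.0943] [-0.62  0.42 -0.5  -0.36]
```

```bash
M="python3 -m handwheel"; $M '[{"dx":-0.46,"dy":-0.424,"dz":0,"yaw":-0.04,"claw":0.1},{"dx":-0.46,"dy":-0.424,"dz":0,"yaw":-0.04,"claw":0.1},{"dx":-0.46,"dy":-0.424,"dz":0,"yaw":-0.04,"claw":0.1},{"dx":-0.46,"dy":-0.424,"dz":0,"yaw":-0.04,"claw":0.1},{"dx":-0.46,"dy":-0.424,"dz":0,"yaw":-0.04,"claw":0.1},{"dx":-0.46,"dy":-0.424,"dz":0,"yaw":-0.04,"claw":0.1},{"dx":-0.46,"dy":-0.424,"dz":0,"yaw":-0.04,"claw":0.1},{"dx":-0.46,"dy":-0.424,"dz":0.06,"yaw":-0.04,"claw":0.1},{"dx":-0.46,"dy":-0.424,"dz":0.08,"yaw":-0.04,"claw":0.1},{"dx":-0.46,"dy":-0.424,"dz":0.08,"yaw":-0.04,"claw":0.1}]' 60
$M '[{"dx":0,"claw":0.1},{"dx":0,"claw":0.1},{"dx":0,"claw":0.1},{"dx":0,"claw":0.1},{"dx":0,"claw":0.1},{"dx":0,"claw":0.1},{"dx":0,"claw":0.1},{"dx":0,"claw":0.1},{"dx":0,"claw":0.1},{"dx":0,"claw":0.1}]'
python3 - <<'E'
from h import *
go([.4986,.0569,.033],177.25)
from plant import get_image
import cv2
c=camera_info("wrist");i=get_image("wrist")[:,:,::-1].copy()
for X in([.4986,.0569,.054],[.4901,-.1205,.054],[.554,-.0357,.108]):
    p=proj(c,np.array(X))[0];print(p.round(1));cv2.drawMarker(i,tuple(int(v) for v in p),(0,0,255),0,9,1)
cv2.imwrite("pics/w1.png",cv2.resize(i,None,fx=1.4,fy=1.4))
E
```

```text
t: 1.35
tcp_pos: [0.4914, 0.0688, 0.1579]
orientation: [[-0.999, 0.047, 0.001], [0.047, 0.999, 0.0], [-0.001, 0.0, -1.0]]
contact_force: [0.9, 0.6, 0.2]
grip_width: 0.0472
grip_force: 0.0
d [-0.0077 -0.0116  0.1249] yaw 0.0002 | t 1.35 tcp [0.4914 0.0688 0.1579] head 177.3 q [-0.01 -0.21  1.98  0.    1.36 -1.54] F [0.9 0.6 0.2] w 0.0472 gf 0.0
[257.7 222. ]
[ 33.2 221.8]
[126.1 330. ]invalid input at $[0]: expected keys dx, dy, dz, yaw, claw
```

View pics/w1.png

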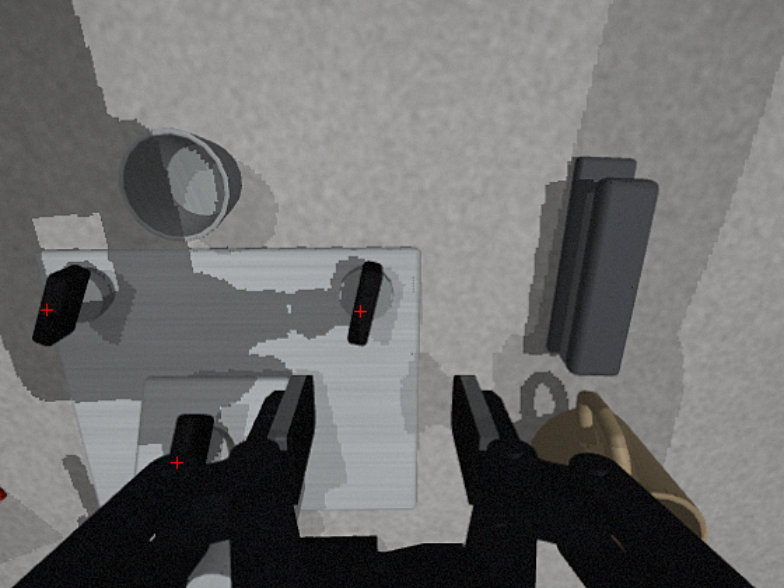

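The wrist view shows the left wing top at about (365,304) in the 1.4x picture. It is turned about 9° clockwise from the base axis, so the wings don't start exactly at 0. The right wing is at (55,303) and turned more, and the neck wing is near (190,440). I'll back-project the left wing.

```bash
cat >>h.py <<'E'
from scipy.optimize import fsolve
def back(c,p,z): # pixel -> world xy at height z
    return fsolve(lambda v:proj(c,np.r_[v,z])[0]-p,[.5,0])
E
python3 - <<'E'
from h import *
c=camera_info("wrist");print(c["fx"],(-c["R"].T@c["t"]).round(3))
for n,p,z in[("Ltop",(365,304),.054),("Lend1",(373,263),.054),("Lend2",(357,344),.054),("R",(55,303),.054),("flange corner NL",(420,249),.01),("FL",(414,509),.01),("NR",(35,250),.01)]: print(n,back(c,np.array(p)/1.4,z).round(4))
go([.4986,.0569,.033],177.25)
E
```

```text
334.37057998286923 [0.408 0.069 0.296]
Ltop [0.4928 0.0541]
Lend1 [0.4699 0.0598]
Lend2 [0.5165 0.0481]
R [ 0.4837 -0.1174]
flange corner NL [0.4737 0.0879]
FL [0.676  0.0781]
NR [ 0.4619 -0.1543]
d [-0.0078 -0.0059  0.1207] yaw -0.0005 | t 1.40 tcp [0.4916 0.0637 0.1537] head 177.1 q [-0.02 -0.2   1.98 -0.    1.36 -1.54] F [-2.1 -5.2 -3. ] w 0.0473 gf 0.0
```

```bash
python3 -m handwheel '[{"dx":-0.005,"dy":-0.006,"dz":0.05,"yaw":0.029,"claw":0.1},{"dx":-0.005,"dy":-0.006,"dz":0.05,"yaw":0.029,"claw":0.1},{"dx":-0.005,"dy":-0.006,"dz":0.05,"yaw":0.029,"claw":0.1},{"dx":-0.005,"dy":-0.006,"dz":0.05,"yaw":0.029,"claw":0.1},{"dx":-0.005,"dy":-0.006,"dz":0.05,"yaw":0.029,"claw":0.1},{"dx":-0.005,"dy":-0.006,"dz":0.05,"yaw":0.029,"claw":0.1},{"dx":-0.005,"dy":-0.006,"dz":0.05,"yaw":0.029,"claw":0.1},{"dx":-0.005,"dy":-0.006,"dz":0.05,"yaw":0.029,"claw":0.1},{"dx":-0.005,"dy":-0.006,"dz":0.05,"yaw":0.029,"claw":0.1},{"dx":-0.005,"dy":-0.006,"dz":0.05,"yaw":0.029,"claw":0.1}]' 60
python3 - <<'E'
from h import *
go([.4976,.0575,.033],166)
from plant import get_image
import cv2
c=camera_info("wrist");i=get_image("wrist")[:,:,::-1].copy()
np.savez("w2.npz",**c)
o=arm.observe();g=o["tcp_pos"]
for X in(g*[1,1,0]+[0,0,.054],[.4976,.0575,.054]):
    p=proj(c,np.array(X))[0];print(p.round(1));cv2.drawMarker(i,tuple(int(v) for v in p),(0,0,255),0,9,1)
cv2.imwrite("pics/w2.png",cv2.resize(i,None,fx=1.4,fy=1.4))
E
```

```text
t: 2.65
tcp_pos: [0.4955, 0.0644, 0.1087]
orientation: [[-0.974, 0.227, -0.0], [0.227, 0.974, -0.0], [0.0, -0.0, -1.0]]
contact_force: [-0.2, 0.5, 0.1]
grip_width: 0.0469
grip_force: 0.0
d [-0.0036 -0.0063  0.0757] yaw 0.0025 | t 2.65 tcp [0.4955 0.0644 0.1087] head 166.9 q [-0.02 -0.14  2.01 -0.    1.27 -1.36] F [-0.2  0.5  0.1] w 0.0469 gf 0.0
[272.4 238.1]
[262.6 243.2]
```

View pics/w2.png

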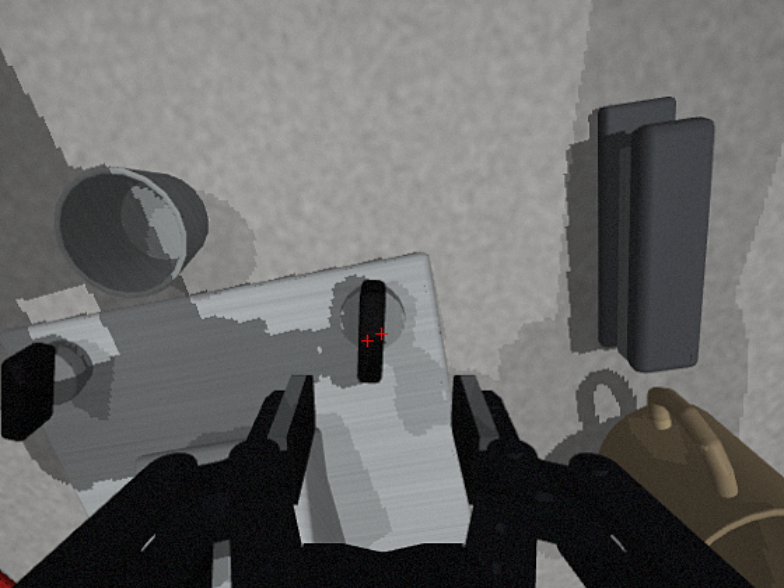

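```bash
python3 - <<'E'
from h import *
c=dict(np.load("w2.npz"));print((-c["R"].T@c["t"]).round(4))
for z in(.046,.054):
  for n,p in[("Lc",(371,331)),("e1",(372,280)),("e2",(370,382)),("flange NL",(428,253)),("tray?",(57,345))]: print(z,n,back(c,np.array(p)/1.4,z if n!="flange NL" else .01).round(4))
P=np.r_[back(c,np.array((371,331))/1.4,.049),.030];go(P,166)
E
```

```text
[0.4134 0.0842 0.2504]
0.046 Lc [0.4966 0.0591]
0.046 e1 [0.4722 0.0655]
0.046 e2 [0.523  0.0522]
0.046 flange NL [0.4749 0.0943]
0.046 tray? [ 0.4695 -0.0901]
0.054 Lc [0.4934 0.0601]
0.054 e1 [0.4699 0.0662]
0.054 e2 [0.5187 0.0535]
0.054 flange NL [0.4749 0.0943]
0.054 tray? [ 0.4673 -0.0833]
d [-0.001  -0.0048  0.0787] yaw 0.0025 | t 2.70 tcp [0.4955 0.0644 0.1087] head 166.9 q [-0.02 -0.14  2.01  0.    1.27 -1.36] F [ 0.  -0.  -0.2] w 0.0472 gf 0.0
```

```bash
python3 -c "
from h import *;go([.500,.058,.026],166)"
```

```text
d [-0.0058 -0.0052  0.0827] yaw 0.0025 | t 2.70 tcp [0.4955 0.0644 0.1087] head 166.9 q [-0.02 -0.14  2.01  0.    1.27 -1.36] F [ 0.  -0.  -0.2] w 0.0472 gf 0.0
```

```bash
python3 -m handwheel '[{"dx":-0.006,"dy":-0.005,"dz":0.04,"yaw":0.002,"claw":0.1},{"dx":-0.006,"dy":-0.005,"dz":0.07,"yaw":0.002,"claw":0.1},{"dx":-0.006,"dy":-0.005,"dz":0.082,"yaw":0.002,"claw":0.1},{"dx":-0.006,"dy":-0.005,"dz":0.082,"yaw":0.002,"claw":0.1},{"dx":-0.006,"dy":-0.005,"dz":0.082,"yaw":0.002,"claw":0.1},{"dx":-0.006,"dy":-0.005,"dz":0.082,"yaw":0.002,"claw":-1},{"dx":-0.006,"dy":-0.005,"dz":0.082,"yaw":0.002,"claw":-1},{"dx":-0.006,"dy":-0.005,"dz":0.082,"yaw":0.002,"claw":-1},{"dx":-0.006,"dy":-0.005,"dz":0.082,"yaw":0.002,"claw":-1},{"dx":-0.006,"dy":-0.005,"dz":0.082,"yaw":0.002,"claw":-1}]' 60; python3 -c "
from h import *;go([.500,.058,.026],22.5)"
```

```text
t: 3.95
tcp_pos: [0.5015, 0.0573, 0.0285]
orientation: [[-0.971, 0.239, 0.002], [0.239, 0.971, -0.002], [-0.003, -0.001, -1.0]]
contact_force: [-2.1, -3.5, 6.2]
grip_width: 0.011
grip_force: 60.1
d [0.0017 0.0003 0.0025] yaw 0.3992 | t 3.95 tcp [0.5015 0.0573 0.0285] head 166.2 q [-0.03 -0.01  2.04 -0.    1.11 -1.36] F [-2.1 -3.5  6.2] w 0.0110 gf 60.1
```

```bash
python3 -m handwheel '[{"dx":0,"dy":0,"dz":-0.002,"yaw":0.28,"claw":-1},{"dx":0,"dy":0,"dz":-0.002,"yaw":0.28,"claw":-1},{"dx":0,"dy":0,"dz":-0.002,"yaw":0.28,"claw":-1},{"dx":0,"dy":0,"dz":-0.002,"yaw":0.28,"claw":-1},{"dx":0,"dy":0,"dz":-0.002,"yaw":0.28,"claw":-1},{"dx":0,"dy":0,"dz":-0.002,"yaw":0.28,"claw":-1},{"dx":0,"dy":0,"dz":-0.002,"yaw":0.28,"claw":-1},{"dx":0,"dy":0,"dz":-0.002,"yaw":0.28,"claw":-1},{"dx":0,"dy":0,"dz":-0.002,"yaw":0.28,"claw":-1},{"dx":0,"dy":0,"dz":-0.002,"yaw":0.28,"claw":-1}]'; python3 -c "
from h import *;go([.500,.058,.028],22.5);print(arm.observe()['torque'])"
```

```text
t: 5.2
tcp_pos: [0.4978, 0.0555, 0.0285]
orientation: [[0.418, 0.908, -0.007], [0.908, -0.418, -0.006], [-0.009, -0.004, -1.0]]
contact_force: [-9.4, -11.1, 7.2]
grip_width: 0.0108
grip_force: 61.3
d [0.0032 0.0009 0.0005] yaw 0.1189 | t 5.20 tcp [0.4978 0.0555 0.0285] head 65.3 q [-0.03 -0.02  2.05 -0.01  1.12  0.4 ] F [ -9.4 -11.1   7.2] w 0.0108 gf 61.3
[-1.79934925  1.46733882  0.06251376]
```

```bash
python3 -m handwheel '[{"dx":-0.002,"dy":-0.002,"dz":0,"yaw":0.123,"claw":-1},{"dx":-0.002,"dy":-0.002,"dz":0,"yaw":0.123,"claw":-1},{"dx":-0.002,"dy":-0.002,"dz":0,"yaw":0.123,"claw":-1},{"dx":-0.002,"dy":-0.002,"dz":0,"yaw":0.123,"claw":-1},{"dx":-0.002,"dy":-0.002,"dz":0,"yaw":0.123,"claw":-1},{"dx":-0.002,"dy":-0.002,"dz":0,"yaw":0.123,"claw":-1},{"dx":-0.002,"dy":-0.002,"dz":0,"yaw":0.123,"claw":-1},{"dx":-0.002,"dy":-0.002,"dz":0,"yaw":0.123,"claw":-1},{"dx":-0.002,"dy":-0.002,"dz":0,"yaw":0.123,"claw":-1},{"dx":-0.002,"dy":-0.002,"dz":0,"yaw":0.123,"claw":-1}]'; python3 -c "
from h import *;go([.500,.058,.028],22.5);print(arm.observe()['torque'])"
```

```text
t: 6.45
tcp_pos: [0.4963, 0.0568, 0.0285]
orientation: [[0.931, 0.365, -0.003], [0.365, -0.931, -0.002], [-0.004, 0.0, -1.0]]
contact_force: [-5.5, -1.7, 3.4]
grip_width: 0.0107
grip_force: 61.3
d [0.0039 0.0002 0.0005] yaw -0.0031 | t 6.45 tcp [0.4963 0.0568 0.0285] head 21.4 q [-0.03 -0.02  2.05 -0.    1.11  1.16] F [-5.5 -1.7  3.4] w 0.0107 gf 61.3
[-0.46414462  0.87820896  0.69372564]
```

```bash
python3 -m handwheel '[{"dx":0,"dy":0,"dz":0,"yaw":0,"claw":0.1},{"dx":0,"dy":0,"dz":0,"yaw":0,"claw":0.1},{"dx":0,"dy":0,"dz":0,"yaw":0,"claw":0.1},{"dx":0,"dy":0,"dz":-0.03,"yaw":0,"claw":0.1},{"dx":0,"dy":0,"dz":-0.08,"yaw":0,"claw":0.1},{"dx":0,"dy":0,"dz":-0.11,"yaw":0,"claw":0.1},{"dx":0,"dy":0,"dz":-0.11,"yaw":0,"claw":0.1},{"dx":0,"dy":0,"dz":-0.11,"yaw":0,"claw":0.1},{"dx":0,"dy":0,"dz":-0.11,"yaw":0,"claw":0.1},{"dx":0,"dy":0,"dz":-0.11,"yaw":0,"claw":0.1}]'; python3 - <<'E'
from h import *
C=camera_info("side")
px=lambda p: np.array(p)/4.8+[200,190]-.4
for n,a,b in[("L",(165,141),(253,143)),("R",(205,404),(303,434)),("Rbot",(200,448),(298,473))]:
    A,B=back(C,px(a),.046 if n!="Rbot" else .02),back(C,px(b),.046 if n!="Rbot" else .02);print(n,A.round(4),B.round(4),np.degrees(np.arctan2(*(B-A)[::-1])).round(1),np.linalg.norm(B-A).round(4))
A,B=back(C,px((207,553)),.01),back(C,px((681,494)),.01);print("edge",np.degrees(np.arctan2(*(B-A)[::-1])))
go([.4899,-.1223,.105],156)
E
```

```text
t: 7.7
tcp_pos: [0.4968, 0.0573, 0.1372]
orientation: [[0.933, 0.36, -0.003], [0.36, -0.933, 0.0], [-0.002, -0.001, -1.0]]
contact_force: [-0.5, 0.3, -0.7]
grip_width: 0.047
grip_force: 0.0
L [0.4788 0.0746] [0.5218 0.0637] -14.2 0.0444
R [ 0.4749 -0.1035] [ 0.5134 -0.129 ] -33.5 0.0461
Rbot [ 0.4708 -0.1051] [ 0.5105 -0.128 ] -29.9 0.0458
edge -3.321376812657567
d [-0.071   0.1651  0.0322] yaw -0.3747 | t 7.70 tcp [0.4968 0.0573 0.1372] head 21.1 q [-0.03 -0.17  1.99  0.    1.33  1.17] F [-0.5  0.3 -0.7] w 0.0470 gf 0.0
```

```bash
python3 -m handwheel '[{"dx":-0.071,"dy":0.165,"dz":0,"yaw":-0.35,"claw":0.1},{"dx":-0.071,"dy":0.165,"dz":0,"yaw":-0.35,"claw":0.1},{"dx":-0.071,"dy":0.165,"dz":0,"yaw":-0.35,"claw":0.1},{"dx":-0.071,"dy":0.165,"dz":0,"yaw":-0.35,"claw":0.1},{"dx":-0.071,"dy":0.165,"dz":0,"yaw":-0.35,"claw":0.1},{"dx":-0.071,"dy":0.165,"dz":0.04,"yaw":-0.35,"claw":0.1},{"dx":-0.071,"dy":0.165,"dz":0.05,"yaw":-0.35,"claw":0.1},{"dx":-0.071,"dy":0.165,"dz":0.05,"yaw":-0.35,"claw":0.1},{"dx":-0.071,"dy":0.165,"dz":0.05,"yaw":-0.35,"claw":0.1},{"dx":-0.071,"dy":0.165,"dz":0.05,"yaw":-0.35,"claw":0.1}]'; python3 -c "
from h import *;go([.4899,-.1223,.028],148)"
```

```text
t: 8.95
tcp_pos: [0.4904, -0.1221, 0.0879]
orientation: [[-0.574, 0.819, -0.001], [0.819, 0.574, 0.001], [0.001, -0.001, -1.0]]
contact_force: [0.6, 0.1, 0.4]
grip_width: 0.0473
grip_force: 0.0
d [ 0.0001 -0.0004  0.0599] yaw -0.0638 | t 8.95 tcp [ 0.4904 -0.1221  0.0879] head 125.0 q [-0.39 -0.1   2.01  0.    1.23 -1.  ] F [0.6 0.1 0.4] w 0.0473 gf 0.0
```

Finish the rotation above the bolt, then check quickly with a wrist picture before going down.

```bash
python3 -m handwheel '[{"dx":0,"dy":0,"dz":0,"yaw":-0.064,"claw":0.1},{"dx":0,"dy":0,"dz":0,"yaw":-0.064,"claw":0.1},{"dx":0,"dy":0,"dz":0,"yaw":-0.064,"claw":0.1},{"dx":0,"dy":0,"dz":0,"yaw":-0.064,"claw":0.1},{"dx":0,"dy":0,"dz":0,"yaw":-0.064,"claw":0.1},{"dx":0,"dy":0,"dz":0,"yaw":-0.064,"claw":0.1},{"dx":0,"dy":0,"dz":0,"yaw":-0.064,"claw":0.1},{"dx":0,"dy":0,"dz":0,"yaw":-0.064,"claw":0.1},{"dx":0,"dy":0,"dz":0,"yaw":-0.064,"claw":0.1},{"dx":0,"dy":0,"dz":0,"yaw":-0.064,"claw":0.1}]'; python3 - <<'E'
from h import *
from plant import get_image
import cv2
go([.4899,-.1223,.028],148)
c=camera_info("wrist");i=get_image("wrist")[:,:,::-1].copy();np.savez("w3.npz",**c)
u=np.array([np.cos(np.radians(-32)),np.sin(np.radians(-32)),0])*.023;v=np.array([-u[1],u[0],0])*6/23
b=np.array([.4899,-.1223,.046]);p=proj(c,np.array([b+u+v,b+u-v,b-u-v,b-u+v])).astype(int);cv2.polylines(i,[p],True,(0,0,255),1)
cv2.imwrite("pics/w3.png",cv2.resize(i[80:380,100:500],None,fx=1.9,fy=1.9))
E
```

```text
t: 10.2
tcp_pos: [0.4908, -0.1223, 0.0887]
orientation: [[-0.845, 0.534, 0.0], [0.534, 0.845, -0.0], [-0.0, -0.0, -1.0]]
contact_force: [-0.0, -0.1, -0.6]
grip_width: 0.0467
grip_force: 0.0
d [ 0.0007 -0.0005  0.0607] yaw -0.0008 | t 10.20 tcp [ 0.4908 -0.1223  0.0887] head 147.7 q [-0.39 -0.1   2.01 -0.    1.23 -1.4 ] F [-0.  -0.1 -0.6] w 0.0467 gf 0.0
```

View pics/w3.png

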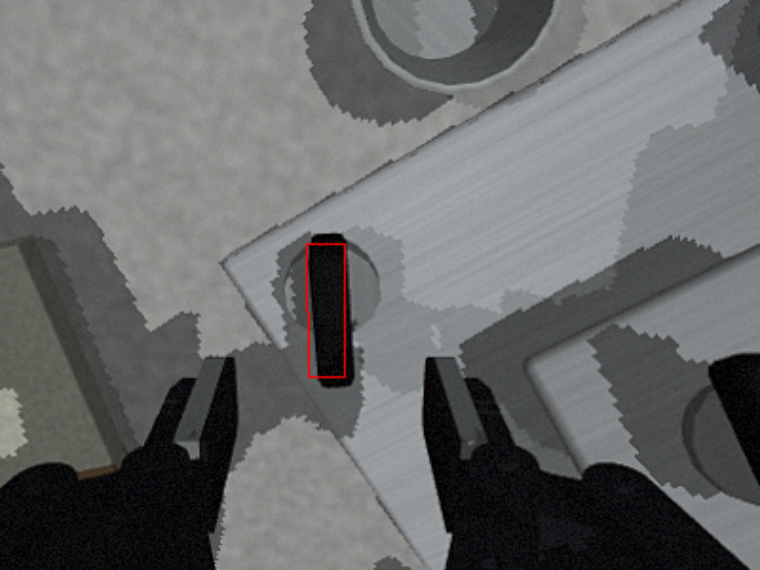

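The wing fits the predicted outline (centre at about (332,311) against the box at (327,311)), an offset of about 1 mm. Descend and grip.

```bash
python3 -m handwheel '[{"dx":0,"dy":0.001,"dz":0.04,"yaw":-0.004,"claw":0.1},{"dx":0,"dy":0.001,"dz":0.06,"yaw":-0.004,"claw":0.1},{"dx":0,"dy":0.001,"dz":0.06,"yaw":-0.004,"claw":0.1},{"dx":0,"dy":0.001,"dz":0.06,"yaw":-0.004,"claw":0.1},{"dx":0,"dy":0.001,"dz":0.06,"yaw":-0.004,"claw":-1},{"dx":0,"dy":0.001,"dz":0.06,"yaw":-0.004,"claw":-1},{"dx":0,"dy":0.001,"dz":0.06,"yaw":-0.004,"claw":-1},{"dx":0,"dy":0.001,"dz":0.06,"yaw":-0.004,"claw":-1},{"dx":0,"dy":0.001,"dz":0.06,"yaw":-0.004,"claw":-1},{"dx":0,"dy":0.001,"dz":0.06,"yaw":-0.004,"claw":-1}]'; python3 -c "
from h import *;go([.4899,-.1223,.028],22)"
python3 -m handwheel '[{"dx":0,"dy":0,"dz":0,"yaw":0.28,"claw":-1},{"dx":0,"dy":0,"dz":0,"yaw":0.28,"claw":-1},{"dx":0,"dy":0,"dz":0,"yaw":0.28,"claw":-1},{"dx":0,"dy":0,"dz":0,"yaw":0.28,"claw":-1},{"dx":0,"dy":0,"dz":0,"yaw":0.28,"claw":-1},{"dx":0,"dy":0,"dz":0,"yaw":0.28,"claw":-1},{"dx":0,"dy":0,"dz":0,"yaw":0.28,"claw":-1},{"dx":0,"dy":0,"dz":0,"yaw":0.28,"claw":-1},{"dx":0,"dy":0,"dz":0,"yaw":0.28,"claw":-1},{"dx":0,"dy":0,"dz":0,"yaw":0.28,"claw":-1}]'; python3 -c "
from h import *;go([.4899,-.1223,.028],22);print(arm.observe()['torque'])"
```

```text
t: 11.5
tcp_pos: [0.4918, -0.122, 0.03]
orientation: [[-0.859, 0.512, 0.001], [0.512, 0.859, -0.001], [-0.001, -0.001, -1.0]]
contact_force: [-4.0, -1.1, 6.2]
grip_width: 0.011
grip_force: 59.4
d [ 0.0015 -0.0012  0.002 ] yaw 0.3533 | t 11.50 tcp [ 0.4918 -0.122   0.03  ] head 149.2 q [-0.39 -0.01  2.04 -0.    1.11 -1.42] F [-4.  -1.1  6.2] w 0.0110 gf 59.4
t: 12.75
tcp_pos: [0.4916, -0.1221, 0.03]
orientation: [[0.666, 0.746, 0.0], [0.746, -0.666, -0.001], [-0.001, 0.001, -1.0]]
contact_force: [-3.4, -1.4, 6.1]
grip_width: 0.0108
grip_force: 59.6
d [-0.0013 -0.0011  0.002 ] yaw 0.0728 | t 12.75 tcp [ 0.4916 -0.1221  0.03  ] head 48.2 q [-0.39 -0.01  2.04 -0.    1.11  0.34] F [-3.4 -1.4  6.1] w 0.0108 gf 59.6
[-0.17363321  0.61505172 -0.00167072]
```

```bash
python3 -m handwheel '[{"dx":0,"dy":0,"dz":0,"yaw":0.078,"claw":-1},{"dx":0,"dy":0,"dz":0,"yaw":0.078,"claw":-1},{"dx":0,"dy":0,"dz":0,"yaw":0.078,"claw":-1},{"dx":0,"dy":0,"dz":0,"yaw":0.078,"claw":-1},{"dx":0,"dy":0,"dz":0,"yaw":0.078,"claw":-1},{"dx":0,"dy":0,"dz":0,"yaw":0.078,"claw":-1},{"dx":0,"dy":0,"dz":0,"yaw":0.078,"claw":-1},{"dx":0,"dy":0,"dz":0,"yaw":0.078,"claw":-1},{"dx":0,"dy":0,"dz":0,"yaw":0.078,"claw":-1},{"dx":0,"dy":0,"dz":0,"yaw":0.078,"claw":-1}]'; python3 -c "
from h import *;go([.4899,-.1223,.028],22);print(arm.observe()['torque'])"
```

```text
t: 14.0
tcp_pos: [0.4916, -0.1221, 0.03]
orientation: [[0.937, 0.349, -0.0], [0.349, -0.937, -0.002], [-0.001, 0.002, -1.0]]
contact_force: [-3.9, -1.3, 6.0]
grip_width: 0.0104
grip_force: 62.7
d [-0.0017 -0.0004  0.002 ] yaw -0.0043 | t 14.00 tcp [ 0.4916 -0.1221  0.03  ] head 20.5 q [-0.39 -0.01  2.04 -0.    1.11  0.83] F [-3.9 -1.3  6. ] w 0.0104 gf 62.7
[-0.13463922  0.64579352  0.86679199]
```

```bash
python3 -m handwheel '[{"dx":0,"dy":0,"dz":0,"yaw":0,"claw":0.1},{"dx":0,"dy":0,"dz":0,"yaw":0,"claw":0.1},{"dx":0,"dy":0,"dz":0,"yaw":0,"claw":0.1},{"dx":0,"dy":0,"dz":-0.03,"yaw":0,"claw":0.1},{"dx":0,"dy":0,"dz":-0.08,"yaw":0,"claw":0.1},{"dx":0,"dy":0,"dz":-0.12,"yaw":0,"claw":0.1},{"dx":0,"dy":0,"dz":-0.18,"yaw":0,"claw":0.1},{"dx":0,"dy":0,"dz":-0.2,"yaw":0,"claw":0.1},{"dx":0,"dy":0,"dz":-0.2,"yaw":0,"claw":0.1},{"dx":0,"dy":0,"dz":-0.2,"yaw":0,"claw":0.1}]'; python3 -c "
from h import *;go([.47,.052,.5],177)"
```

```text
t: 15.25
tcp_pos: [0.4902, -0.121, 0.2262]
orientation: [[0.938, 0.346, -0.004], [0.346, -0.938, 0.002], [-0.003, -0.003, -1.0]]
contact_force: [-0.3, -0.4, -0.6]
grip_width: 0.0469
grip_force: 0.0
d [ 0.0402 -0.17   -0.2735] yaw -0.4354 | t 15.25 tcp [ 0.4902 -0.121   0.2262] head 20.3 q [-0.39 -0.23  1.89  0.    1.49  0.83] F [-0.3 -0.4 -0.6] w 0.0469 gf 0.0
```

```bash
python3 -m handwheel '[{"dx":0.04,"dy":-0.17,"dz":-0.45,"yaw":-0.29,"claw":0.1},{"dx":0.04,"dy":-0.17,"dz":-0.45,"yaw":-0.29,"claw":0.1},{"dx":0.04,"dy":-0.17,"dz":-0.45,"yaw":-0.29,"claw":0.1},{"dx":0.04,"dy":-0.17,"dz":-0.45,"yaw":-0.29,"claw":0.1},{"dx":0.04,"dy":-0.17,"dz":-0.45,"yaw":-0.29,"claw":0.1},{"dx":0.04,"dy":-0.17,"dz":-0.45,"yaw":-0.29,"claw":0.1},{"dx":0.04,"dy":-0.17,"dz":-0.45,"yaw":-0.29,"claw":0.1},{"dx":0.04,"dy":-0.17,"dz":-0.45,"yaw":-0.29,"claw":0.1},{"dx":0.04,"dy":-0.17,"dz":-0.45,"yaw":-0.29,"claw":0.1},{"dx":0.04,"dy":-0.17,"dz":-0.45,"yaw":-0.29,"claw":0.1}]'; python3 -c "
from h import *;go([.47,.052,1.0],177)"
```

```text
t: 16.5
tcp_pos: [0.4712, 0.0521, 0.6767]
orientation: [[-0.573, 0.819, -0.004], [0.819, 0.573, 0.0], [0.002, -0.003, -1.0]]
contact_force: [0.3, -1.2, 0.5]
grip_width: 0.0468
grip_force: 0.0
d [ 0.0013 -0.0019 -0.3233] yaw -0.1445 | t 16.50 tcp [0.4712 0.0521 0.6767] head 125.0 q [-0.05 -0.17  1.08  0.    2.23 -0.66] F [ 0.3 -1.2  0.5] w 0.0468 gf 0.0
```

```bash
python3 -m handwheel '[{"dx":0,"dy":0,"dz":-0.35,"yaw":-0.1,"claw":0.1},{"dx":0,"dy":0,"dz":-0.35,"yaw":-0.1,"claw":0.1},{"dx":0,"dy":0,"dz":-0.35,"yaw":-0.1,"claw":0.1},{"dx":0,"dy":0,"dz":-0.35,"yaw":-0.1,"claw":0.1},{"dx":0,"dy":0,"dz":-0.35,"yaw":-0.1,"claw":0.1},{"dx":0,"dy":0,"dz":-0.35,"yaw":-0.1,"claw":0.1},{"dx":0,"dy":0,"dz":-0.35,"yaw":-0.1,"claw":0.1},{"dx":0,"dy":0,"dz":-0.35,"yaw":-0.1,"claw":0.1},{"dx":0,"dy":0,"dz":-0.35,"yaw":-0.1,"claw":0.1},{"dx":0,"dy":0,"dz":-0.35,"yaw":-0.1,"claw":0.1}]'; python3 -c "
from h import *;go([.47,.052,1.0],177)"
```

```text
t: 17.75
tcp_pos: [0.449, 0.0492, 0.8815]
orientation: [[-0.942, 0.33, 0.057], [0.331, 0.944, -0.002], [-0.054, 0.017, -0.998]]
contact_force: [0.7, 0.8, -0.5]
grip_width: 0.0471
grip_force: 0.0
d [-0.0253  0.0116 -0.1172] yaw -0.0454 | t 17.75 tcp [0.449  0.0492 0.8815] head 160.6 q [-0.06  0.17  0.3   0.    2.62 -1.29] F [ 0.7  0.8 -0.5] w 0.0471 gf 0.0
```

```bash
python3 -m handwheel '[{"dx":0.15,"dy":-0.05,"dz":-0.4,"yaw":-0.05,"claw":0.1},{"dx":0.15,"dy":-0.05,"dz":-0.4,"yaw":-0.05,"claw":0.1},{"dx":0.15,"dy":-0.05,"dz":-0.4,"yaw":-0.05,"claw":0.1},{"dx":0.15,"dy":-0.05,"dz":-0.4,"yaw":-0.05,"claw":0.1},{"dx":0.15,"dy":-0.05,"dz":-0.4,"yaw":-0.05,"claw":0.1},{"dx":0.15,"dy":-0.05,"dz":-0.4,"yaw":-0.05,"claw":0.1},{"dx":0.15,"dy":-0.05,"dz":-0.4,"yaw":-0.05,"claw":0.1},{"dx":0.15,"dy":-0.05,"dz":-0.4,"yaw":-0.05,"claw":0.1},{"dx":0.15,"dy":-0.05,"dz":-0.4,"yaw":-0.05,"claw":0.1},{"dx":0.15,"dy":-0.05,"dz":-0.4,"yaw":-0.05,"claw":0.1}]'; python3 -c "
from h import *;go([.47,.052,1.0],177)
print(arm.observe()['orientation'].round(3))"
```

```text
t: 19.0
tcp_pos: [0.3226, 0.0554, 0.9096]
orientation: [[-0.992, 0.024, 0.122], [0.023, 1.0, -0.007], [-0.122, -0.004, -0.992]]
contact_force: [-0.7, -0.4, -0.4]
grip_width: 0.0468
grip_force: 0.0
d [-0.1574 -0.0003 -0.0717] yaw 0.0047 | t 19.00 tcp [0.3226 0.0554 0.9096] head 178.7 q [-0.06 -0.1   0.5   0.    2.62 -1.61] F [-0.7 -0.4 -0.4] w 0.0468 gf 0.0
[[-0.992  0.024  0.122]
 [ 0.023  1.    -0.007]
 [-0.122 -0.004 -0.992]]
```

```bash
python3 -m handwheel '[{"dx":0.05,"dy":0,"dz":-0.9,"yaw":0,"claw":0.1},{"dx":0.05,"dy":0,"dz":-0.9,"yaw":0,"claw":0.1},{"dx":0.05,"dy":0,"dz":-0.9,"yaw":0,"claw":0.1},{"dx":0.05,"dy":0,"dz":-0.9,"yaw":0,"claw":0.1},{"dx":0.05,"dy":0,"dz":-0.9,"yaw":0,"claw":0.1},{"dx":0.05,"dy":0,"dz":-0.9,"yaw":0,"claw":0.1},{"dx":0.05,"dy":0,"dz":-0.9,"yaw":0,"claw":0.1},{"dx":0.05,"dy":0,"dz":-0.9,"yaw":0,"claw":0.1},{"dx":0.05,"dy":0,"dz":-0.9,"yaw":0,"claw":0.1},{"dx":0.05,"dy":0,"dz":-0.9,"yaw":0,"claw":0.1}]'; python3 -c "
from h import *;go([.47,.052,1.0],177)
print(arm.observe()['orientation'].round(3))"
```

```text
t: 20.25
tcp_pos: [0.2943, 0.0693, 0.9314]
orientation: [[-0.982, 0.024, 0.186], [0.022, 1.0, -0.01], [-0.186, -0.006, -0.982]]
contact_force: [0.1, -0.5, 0.2]
grip_width: 0.0472
grip_force: 0.0
d [-0.1857 -0.0135 -0.0345] yaw 0.0047 | t 20.25 tcp [0.2943 0.0693 0.9314] head 178.7 q [-0.01 -0.12  0.45 -0.02  2.62 -1.57] F [ 0.1 -0.5  0.2] w 0.0472 gf 0.0
[[-0.982  0.024  0.186]
 [ 0.022  1.    -0.01 ]
 [-0.186 -0.006 -0.982]]
```

```bash
python3 -m handwheel '[{"dx":0.3,"dy":0,"dz":-0.9,"yaw":0,"claw":0.1},{"dx":0.3,"dy":0,"dz":-0.9,"yaw":0,"claw":0.1},{"dx":0.3,"dy":0,"dz":-0.9,"yaw":0,"claw":0.1},{"dx":0.3,"dy":0,"dz":-0.9,"yaw":0,"claw":0.1},{"dx":0.3,"dy":0,"dz":-0.9,"yaw":0,"claw":0.1},{"dx":0.3,"dy":0,"dz":-0.9,"yaw":0,"claw":0.1},{"dx":0.3,"dy":0,"dz":-0.9,"yaw":0,"claw":0.1},{"dx":0.3,"dy":0,"dz":-0.9,"yaw":0,"claw":0.1},{"dx":0.3,"dy":0,"dz":-0.9,"yaw":0,"claw":0.1},{"dx":0.3,"dy":0,"dz":-0.9,"yaw":0,"claw":0.1}]'; python3 -c "
from h import *;go([.47,.052,1.0],177)
print(arm.observe()['orientation'].round(3))"
```

```text
t: 21.5
tcp_pos: [0.1693, 0.1176, 0.9361]
orientation: [[-0.967, 0.021, 0.253], [0.021, 1.0, -0.001], [-0.253, 0.004, -0.968]]
contact_force: [-0.2, -0.0, -0.9]
grip_width: 0.0471
grip_force: 0.0
d [-0.3085 -0.0591  0.0142] yaw 0.0048 | t 21.50 tcp [0.1693 0.1176 0.9361] head 178.7 q [ 0.37 -0.3   0.57 -0.19  2.62 -1.35] F [-0.2 -0.  -0.9] w 0.0471 gf 0.0
[[-0.967  0.021  0.253]
 [ 0.021  1.    -0.001]
 [-0.253  0.004 -0.968]]
```

```bash
python3 -m handwheel '[{"dx":-0.37,"dy":-0.06,"dz":-0.83,"yaw":0,"claw":0.1},{"dx":-0.37,"dy":-0.06,"dz":-0.83,"yaw":0,"claw":0.1},{"dx":-0.37,"dy":-0.06,"dz":-0.83,"yaw":0,"claw":0.1},{"dx":-0.37,"dy":-0.06,"dz":-0.83,"yaw":0,"claw":0.1},{"dx":-0.37,"dy":-0.06,"dz":-0.83,"yaw":0,"claw":0.1},{"dx":-0.37,"dy":-0.06,"dz":-0.83,"yaw":0,"claw":0.1},{"dx":-0.37,"dy":-0.06,"dz":-0.83,"yaw":0,"claw":0.1},{"dx":-0.37,"dy":-0.06,"dz":-0.83,"yaw":0,"claw":0.1},{"dx":-0.37,"dy":-0.06,"dz":-0.83,"yaw":0,"claw":0.1},{"dx":-0.37,"dy":-0.06,"dz":-0.83,"yaw":0,"claw":0.1}]'; python3 -c "
from h import *;go([.47,.052,1.0],177)
print(arm.observe()['orientation'].round(3))"
```

```text
t: 22.75
tcp_pos: [0.2889, 0.0905, 0.9741]
orientation: [[-0.952, 0.021, 0.306], [0.022, 1.0, 0.0], [-0.306, 0.007, -0.952]]
contact_force: [-0.8, -0.6, -0.1]
grip_width: 0.0465
grip_force: 0.0
d [-0.1812 -0.0345  0.0307] yaw 0.0047 | t 22.75 tcp [0.2889 0.0905 0.9741] head 178.7 q [ 0.08 -0.03  0.24 -0.05  2.62 -1.52] F [-0.8 -0.6 -0.1] w 0.0465 gf 0.0
[[-0.952  0.021  0.306]
 [ 0.022  1.     0.   ]
 [-0.306  0.007 -0.952]]
```

```bash
python3 -m handwheel '[{"dx":-0.15,"dy":-0.03,"dz":-0.89,"yaw":0,"claw":0.1},{"dx":-0.15,"dy":-0.03,"dz":-0.89,"yaw":0,"claw":0.1},{"dx":-0.15,"dy":-0.03,"dz":-0.89,"yaw":0,"claw":0.1},{"dx":-0.15,"dy":-0.03,"dz":-0.89,"yaw":0,"claw":0.1},{"dx":-0.15,"dy":-0.03,"dz":-0.89,"yaw":0,"claw":0.1},{"dx":-0.15,"dy":-0.03,"dz":-0.89,"yaw":0,"claw":0.1},{"dx":-0.15,"dy":-0.03,"dz":-0.89,"yaw":0,"claw":0.1},{"dx":-0.15,"dy":-0.03,"dz":-0.89,"yaw":0,"claw":0.1},{"dx":-0.15,"dy":-0.03,"dz":-0.89,"yaw":0,"claw":0.1},{"dx":-0.15,"dy":-0.03,"dz":-0.89,"yaw":0,"claw":0.1}]'; python3 -c "
from h import *;go([.47,.052,1.0],177)
print(arm.observe()['orientation'].round(3))"
python3 -m handwheel '[{"dx":-0.2,"dy":-0.03,"dz":-0.89,"yaw":0,"claw":0.1},{"dx":-0.2,"dy":-0.03,"dz":-0.89,"yaw":0,"claw":0.1},{"dx":-0.2,"dy":-0.03,"dz":-0.89,"yaw":0,"claw":0.1},{"dx":-0.2,"dy":-0.03,"dz":-0.89,"yaw":0,"claw":0.1},{"dx":-0.2,"dy":-0.03,"dz":-0.89,"yaw":0,"claw":0.1},{"dx":-0.2,"dy":-0.03,"dz":-0.89,"yaw":0,"claw":0.1},{"dx":-0.2,"dy":-0.03,"dz":-0.89,"yaw":0,"claw":0.1},{"dx":-0.2,"dy":-0.03,"dz":-0.89,"yaw":0,"claw":0.1},{"dx":-0.2,"dy":-0.03,"dz":-0.89,"yaw":0,"claw":0.1},{"dx":-0.2,"dy":-0.03,"dz":-0.89,"yaw":0,"claw":0.1}]'; python3 -c "
from h import *;go([.47,.052,1.0],177)
print(arm.observe()['orientation'].round(3))"
```

```text
t: 24.0
tcp_pos: [0.2537, 0.0826, 0.9892]
orientation: [[-0.934, 0.02, 0.356], [0.022, 1.0, -0.0], [-0.356, 0.008, -0.934]]
contact_force: [-0.5, -0.0, 0.1]
grip_width: 0.047
grip_force: 0.0
d [-0.2066 -0.0261  0.0669] yaw 0.0046 | t 24.00 tcp [0.2537 0.0826 0.9892] head 178.7 q [ 0.05 -0.08  0.23 -0.04  2.62 -1.53] F [-0.5 -0.   0.1] w 0.0470 gf 0.0
[[-0.934  0.02   0.356]
 [ 0.022  1.    -0.   ]
 [-0.356  0.008 -0.934]]
t: 25.25
tcp_pos: [0.2278, 0.0839, 1.0032]
orientation: [[-0.914, 0.021, 0.404], [0.022, 1.0, -0.002], [-0.404, 0.007, -0.915]]
contact_force: [-0.2, 0.0, 0.2]
grip_width: 0.0474
grip_force: 0.0
d [-0.2209 -0.0269  0.1009] yaw 0.0045 | t 25.25 tcp [0.2278 0.0839 1.0032] head 178.6 q [ 0.09 -0.09  0.2  -0.07  2.62 -1.53] F [-0.2  0.   0.2] w 0.0474 gf 0.0
[[-0.914  0.021  0.404]
 [ 0.022  1.    -0.002]
 [-0.404  0.007 -0.915]]
```

```bash
python3 -m handwheel '[{"dx":-0.25,"dy":-0.04,"dz":-0.89,"yaw":0,"claw":0.1},{"dx":-0.25,"dy":-0.04,"dz":-0.89,"yaw":0,"claw":0.1},{"dx":-0.25,"dy":-0.04,"dz":-0.89,"yaw":0,"claw":0.1},{"dx":-0.25,"dy":-0.04,"dz":-0.89,"yaw":0,"claw":0.1},{"dx":-0.25,"dy":-0.04,"dz":-0.89,"yaw":0,"claw":0.1},{"dx":-0.25,"dy":-0.04,"dz":-0.89,"yaw":0,"claw":0.1},{"dx":-0.25,"dy":-0.04,"dz":-0.89,"yaw":0,"claw":0.1},{"dx":-0.25,"dy":-0.04,"dz":-0.89,"yaw":0,"claw":0.1},{"dx":-0.25,"dy":-0.04,"dz":-0.89,"yaw":0,"claw":0.1},{"dx":-0.25,"dy":-0.04,"dz":-0.89,"yaw":0,"claw":0.1}]' >/dev/null; python3 -m handwheel '[{"dx":-0.3,"dy":-0.05,"dz":-0.87,"yaw":0,"claw":0.1},{"dx":-0.3,"dy":-0.05,"dz":-0.87,"yaw":0,"claw":0.1},{"dx":-0.3,"dy":-0.05,"dz":-0.87,"yaw":0,"claw":0.1},{"dx":-0.3,"dy":-0.05,"dz":-0.87,"yaw":0,"claw":0.1},{"dx":-0.3,"dy":-0.05,"dz":-0.87,"yaw":0,"claw":0.1},{"dx":-0.3,"dy":-0.05,"dz":-0.87,"yaw":0,"claw":0.1},{"dx":-0.3,"dy":-0.05,"dz":-0.87,"yaw":0,"claw":0.1},{"dx":-0.3,"dy":-0.05,"dz":-0.87,"yaw":0,"claw":0.1},{"dx":-0.3,"dy":-0.05,"dz":-0.87,"yaw":0,"claw":0.1},{"dx":-0.3,"dy":-0.05,"dz":-0.87,"yaw":0,"claw":0.1}]' ; python3 -c "
from h import *;go([.47,.052,1.0],177)
print(arm.observe()['orientation'].round(3))"
```

```text
t: 27.75
tcp_pos: [0.1603, 0.0986, 1.0295]
orientation: [[-0.87, 0.023, 0.493], [0.021, 1.0, -0.009], [-0.493, 0.002, -0.87]]
contact_force: [1.4, 0.6, -0.3]
grip_width: 0.047
grip_force: 0.0
d [-0.2557 -0.0396  0.1789] yaw 0.0045 | t 27.75 tcp [0.1603 0.0986 1.0295] head 178.6 q [ 0.56 -0.07  0.07 -0.57  2.62 -1.56] F [ 1.4  0.6 -0.3] w 0.0470 gf 0.0
[[-0.87   0.023  0.493]
 [ 0.021  1.    -0.009]
 [-0.493  0.002 -0.87 ]]
```

```bash
python3 -m handwheel '[{"dx":-0.55,"dy":-0.05,"dz":-0.75,"yaw":0,"claw":0.1},{"dx":-0.55,"dy":-0.05,"dz":-0.75,"yaw":0,"claw":0.1},{"dx":-0.55,"dy":-0.05,"dz":-0.75,"yaw":0,"claw":0.1},{"dx":-0.55,"dy":-0.05,"dz":-0.75,"yaw":0,"claw":0.1},{"dx":-0.55,"dy":-0.05,"dz":-0.75,"yaw":0,"claw":0.1},{"dx":-0.55,"dy":-0.05,"dz":-0.75,"yaw":0,"claw":0.1},{"dx":-0.55,"dy":-0.05,"dz":-0.75,"yaw":0,"claw":0.1},{"dx":-0.55,"dy":-0.05,"dz":-0.75,"yaw":0,"claw":0.1},{"dx":-0.55,"dy":-0.05,"dz":-0.75,"yaw":0,"claw":0.1},{"dx":-0.55,"dy":-0.05,"dz":-0.75,"yaw":0,"claw":0.1}]' >/dev/null;  python3 - <<'E'
from h import *;go([.47,.0,.4])
print(arm.observe()['orientation'].round(3))
a=np.radians(-2.4);R=Rz(a);P=np.array([.4916,-.1221,0])-R@[-.06,-.09,0];print("origin",P)
L=np.array([-np.sin(np.radians(32)),0,np.cos(np.radians(32))])
g=P+R@(np.array([.02,0,.075])+L*.032);print("neck grip",g.round(4),"axis",(R@L).round(3))
# neck wing heading from the side view: top edge corners, plane through grip+4mm along L
C=camera_info("side");px=lambda p: np.array(p)/4.8+[200,190]-.4
for t in range(0,50,5):
    th=np.radians(t);u=np.array([np.cos(np.radians(32)),0,np.sin(np.radians(32))]);wx=np.cos(th)*u-np.sin(th)*np.array([0,1,0]);wy=np.cross(L,wx)
    c=[(proj(C,g+R@(L*.004+s*.023*wx+q*.006*wy))[0]-[200-.4,190-.4])*4.8 for s,q in((-1,-1),(1,-1),(1,1),(-1,1))];print(t,np.round(c).astype(int).tolist())
E
```

```text
d [ 0.1062 -0.0542  0.6792]  | t 29.00 tcp [0.2097 0.0574 1.036 ] head 178.6 q [-0.26 -0.08  0.06  0.25  2.62 -1.55] F [-0.   0.5  0.3] w 0.0467 gf 0.0
[[-0.855  0.022  0.519]
 [ 0.021  1.    -0.008]
 [-0.519  0.004 -0.855]]
origin [ 0.55531618 -0.03469148  0.        ]
neck grip [ 0.5584 -0.0348  0.1021] axis [-0.529  0.022  0.848]
0 [[316, 205], [402, 154], [398, 137], [312, 188]]
5 [[314, 203], [402, 158], [399, 139], [313, 184]]
10 [[313, 200], [401, 161], [400, 142], [314, 180]]
15 [[313, 197], [400, 165], [401, 145], [315, 177]]
20 [[312, 194], [399, 169], [402, 148], [316, 173]]
25 [[312, 191], [397, 173], [402, 151], [318, 169]]
30 [[312, 187], [395, 177], [402, 155], [320, 166]]
35 [[313, 184], [392, 181], [402, 158], [322, 162]]
40 [[314, 180], [390, 184], [401, 162], [325, 158]]
45 [[315, 176], [387, 188], [400, 166], [328, 155]]
```

```bash
cat >>h.py <<'E'
BR=Rz(np.radians(-2.4));BO=np.array([.55532,-.03469,0]);s32,c32=np.sin(np.radians(32)),np.cos(np.radians(32))
NL=BR@[-s32,0,c32]
def wx(th): return BR@(np.cos(th)*np.array([c32,0,s32])-np.sin(th)*np.array([0,1,0]))
GN=BO+BR@np.array([.02,0,.075])+NL*.032
def neck(h,th,off=(0,0,0)):
    """shift to put grasp point h above the grip point on the neck axis; yaw to align tool x with -wing at turn th"""
    o=arm.observe();R=o["orientation"];T=GN+np.array(off)+NL*h-R[:,2]*arm.grip_depth
    w=R.T@-wx(th);print("d",(R.T@(T-o["tcp_pos"])).round(4),"yaw %.4f"%(np.arctan2(w[1],w[0])/2/np.pi),"tilt err",np.degrees(np.arccos(-NL@R[:,2])).round(2),"t",o["t"],"tcp",o["tcp_pos"].round(4),"q",o["qpos"].round(2),"F",o["contact_force"].round(1),"M",o["torque"].round(2),"w",round(o["grip_width"],4),round(o["grip_force"],1))
E
python3 -c "
from h import *
neck(.08,.05)"
```

```text
d [ 0.1855 -0.0871  0.9187] yaw 0.0103 tilt err 1.09 t 29.0 tcp [0.2097 0.0574 1.036 ] q [-0.26 -0.08  0.06  0.25  2.62 -1.55] F [-0.   0.5  0.3] M [ 0.02  0.22 -0.05] w 0.0467 0.0
```

```bash
python3 -m handwheel '[{"dx":0.18,"dy":-0.087,"dz":0.62,"yaw":0.01,"claw":0.1},{"dx":0.18,"dy":-0.087,"dz":0.62,"yaw":0.01,"claw":0.1},{"dx":0.18,"dy":-0.087,"dz":0.62,"yaw":0.01,"claw":0.1},{"dx":0.18,"dy":-0.087,"dz":0.62,"yaw":0.01,"claw":0.1},{"dx":0.18,"dy":-0.087,"dz":0.62,"yaw":0.01,"claw":0.1},{"dx":0.18,"dy":-0.087,"dz":0.62,"yaw":0.01,"claw":0.1},{"dx":0.18,"dy":-0.087,"dz":0.62,"yaw":0.01,"claw":0.1},{"dx":0.18,"dy":-0.087,"dz":0.62,"yaw":0.01,"claw":0.1},{"dx":0.18,"dy":-0.087,"dz":0.62,"yaw":0.01,"claw":0.1},{"dx":0.18,"dy":-0.087,"dz":0.62,"yaw":0.01,"claw":0.1}]' >/dev/null;python3 -c "
from h import *
neck(.08,.05)"
```

```text
d [ 0.0257 -0.0121  0.3723] yaw 0.0004 tilt err 1.11 t 30.25 tcp [ 0.3557 -0.0201  0.4862] q [-0.44 -1.01  1.99  0.22  1.66 -1.85] F [ 0.7 -0.2 -0.1] M [ 0.01  0.28 -0.  ] w 0.047 0.0
```

```bash
python3 -m handwheel '[{"dx":-0.02,"dy":-0.012,"dz":0.05,"yaw":0,"claw":0.1},{"dx":-0.03,"dy":-0.012,"dz":0.11,"yaw":0,"claw":0.1},{"dx":-0.01,"dy":-0.012,"dz":0.17,"yaw":0,"claw":0.1},{"dx":0.01,"dy":-0.012,"dz":0.23,"yaw":0,"claw":0.1},{"dx":0.02,"dy":-0.012,"dz":0.29,"yaw":0,"claw":0.1},{"dx":0.025,"dy":-0.012,"dz":0.34,"yaw":0,"claw":0.1},{"dx":0.025,"dy":-0.012,"dz":0.37,"yaw":0,"claw":0.1},{"dx":0.025,"dy":-0.012,"dz":0.37,"yaw":0,"claw":0.1},{"dx":0.025,"dy":-0.012,"dz":0.37,"yaw":0,"claw":0.1},{"dx":0.025,"dy":-0.012,"dz":0.37,"yaw":0,"claw":0.1}]' >/dev/null;python3 - <<'E'
from h import *
from plant import get_image
import cv2
neck(.08,.05);neck(0,.05)
c=camera_info("wrist");i=get_image("wrist")[:,:,::-1].copy();np.savez("w4.npz",**c)
u=wx(.05);v=np.cross(NL,u);b=GN+NL*.004
p=proj(c,np.array([b+.023*s*u+.006*q*v for s,q in((1,1),(1,-1),(-1,-1),(-1,1))])).astype(int);cv2.polylines(i,[p],True,(0,0,255),1)
cv2.imwrite("pics/w4.png",cv2.resize(i[80:380,100:500],None,fx=1.9,fy=1.9))
E
```

```text
d [ 0.0041 -0.0004  0.0065] yaw 0.0004 tilt err 0.92 t 31.5 tcp [ 0.5258 -0.0331  0.1618] q [-0.28 -0.5   2.27  0.18  0.85 -1.84] F [-0.2 -0.3  1.1] M [-0.    0.23  0.04] w 0.047 0.0
d [ 0.0033 -0.0014  0.0865] yaw 0.0004 tilt err 0.92 t 31.5 tcp [ 0.5258 -0.0331  0.1618] q [-0.28 -0.5   2.27  0.18  0.85 -1.84] F [-0.2 -0.3  1.1] M [-0.    0.23  0.04] w 0.047 0.0
```

View pics/w4.png

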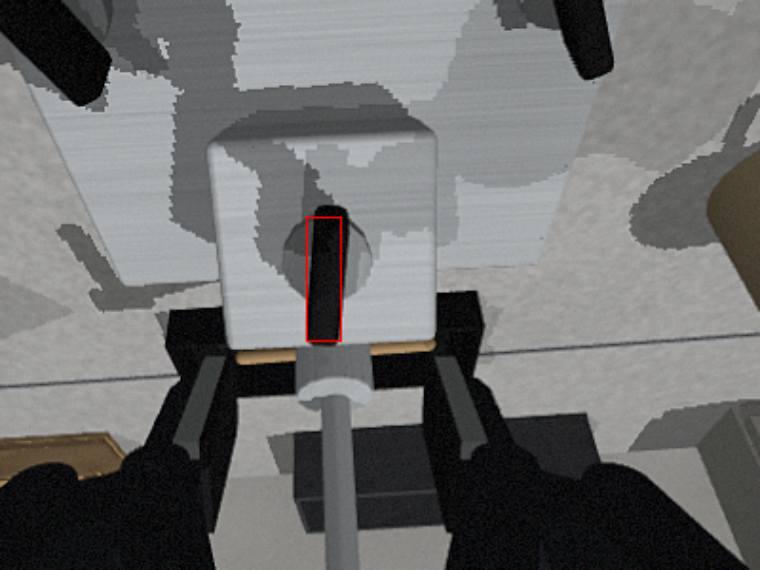

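The predicted outline fits the neck wing to within about 1 mm (centre about (327,278)). The wing is turned about 3° more than I predicted. Descend along the axis and grip.

```bash
python3 -m handwheel '[{"dx":0.003,"dy":0,"dz":0.05,"yaw":0.008,"claw":0.1},{"dx":0.003,"dy":0,"dz":0.08,"yaw":0.008,"claw":0.1},{"dx":0.003,"dy":0,"dz":0.083,"yaw":0.008,"claw":0.1},{"dx":0.003,"dy":0,"dz":0.083,"yaw":0.008,"claw":0.1},{"dx":0.003,"dy":0,"dz":0.083,"yaw":0.008,"claw":-1},{"dx":0.003,"dy":0,"dz":0.083,"yaw":0.008,"claw":-1},{"dx":0.003,"dy":0,"dz":0.083,"yaw":0.008,"claw":-1},{"dx":0.003,"dy":0,"dz":0.083,"yaw":0.008,"claw":-1},{"dx":0.003,"dy":0,"dz":0.083,"yaw":0.008,"claw":-1},{"dx":0.003,"dy":0,"dz":0.083,"yaw":0.008,"claw":-1}]' 60 >/dev/null;python3 -c "
from h import *
neck(0.003,2.7)"
```

```text
d [ 0.0027 -0.0002  0.0021] yaw 0.4144 tilt err 0.69 t 32.8 tcp [ 0.5677 -0.0351  0.092 ] q [-0.25 -0.27  2.23  0.2   0.65 -1.81] F [-13.8  -4.7  14.1] M [-0.86  0.91 -0.52] w 0.0107 65.2
```

```bash
python3 -m handwheel '[{"dx":0,"dy":0,"dz":-0.003,"yaw":0.02,"claw":-1},{"dx":0,"dy":0,"dz":-0.003,"yaw":0.04,"claw":-1},{"dx":0,"dy":0,"dz":-0.003,"yaw":0.07,"claw":-1},{"dx":0,"dy":0,"dz":-0.003,"yaw":0.1,"claw":-1},{"dx":0,"dy":0,"dz":-0.003,"yaw":0.13,"claw":-1},{"dx":0,"dy":0,"dz":-0.003,"yaw":0.16,"claw":-1},{"dx":0,"dy":0,"dz":-0.003,"yaw":0.18,"claw":-1},{"dx":0,"dy":0,"dz":-0.003,"yaw":0.2,"claw":-1},{"dx":0,"dy":0,"dz":-0.003,"yaw":0.2,"claw":-1},{"dx":0,"dy":0,"dz":-0.003,"yaw":0.2,"claw":-1}]' 60 >/dev/null;python3 -c "
from h import *
neck(0.005,2.7)"
```

```text
d [0.0019 0.     0.0007] yaw 0.2143 tilt err 0.55 t 34.05 tcp [ 0.5654 -0.0369  0.0912] q [-0.25 -0.27  2.23  0.19  0.65 -0.55] F [ 10.6 -15.6 -11.2] M [-2.07 -0.33 -1.35] w 0.0108 64.2
```

```bash
python3 -m handwheel '[{"dx":-0.001,"dy":0,"dz":0.0015,"yaw":0.02,"claw":-1},{"dx":-0.0015,"dy":0,"dz":0.0015,"yaw":0.05,"claw":-1},{"dx":-0.0015,"dy":0,"dz":0.0015,"yaw":0.08,"claw":-1},{"dx":-0.0015,"dy":0,"dz":0.0015,"yaw":0.11,"claw":-1},{"dx":-0.0015,"dy":0,"dz":0.0015,"yaw":0.14,"claw":-1},{"dx":-0.0015,"dy":0,"dz":0.0015,"yaw":0.17,"claw":-1},{"dx":-0.0015,"dy":0,"dz":0.0015,"yaw":0.19,"claw":-1},{"dx":-0.0015,"dy":0,"dz":0.0015,"yaw":0.2,"claw":-1},{"dx":-0.0015,"dy":0,"dz":0.0015,"yaw":0.2,"claw":-1},{"dx":-0.0015,"dy":0,"dz":0.0015,"yaw":0.2,"claw":-1}]' 60 >/dev/null;python3 -c "
from h import *
neck(0.005,2.7);o=arm.observe();print(o['torque']@NL)"
```

```text
d [ 0.002  -0.0001  0.0004] yaw 0.0144 tilt err 1.12 t 35.3 tcp [ 0.5637 -0.0359  0.0898] q [-0.26 -0.27  2.23  0.2   0.66  0.7 ] F [-25.3  -5.3  16. ] M [-0.92  1.87 -0.64] w 0.0108 70.3
-0.01517670516648926
```

```bash
python3 -m handwheel '[{"dx":0,"dy":0,"dz":-0.001,"yaw":0.01,"claw":-1},{"dx":0,"dy":0,"dz":-0.0015,"yaw":0.02,"claw":-1},{"dx":0,"dy":0,"dz":-0.0015,"yaw":0.024,"claw":-1},{"dx":0,"dy":0,"dz":-0.0015,"yaw":0.024,"claw":-1},{"dx":0,"dy":0,"dz":-0.0015,"yaw":0.024,"claw":-1},{"dx":0,"dy":0,"dz":-0.0015,"yaw":0.024,"claw":-1},{"dx":0,"dy":0,"dz":-0.0015,"yaw":0.024,"claw":-1},{"dx":0,"dy":0,"dz":-0.0015,"yaw":0.024,"claw":-1},{"dx":0,"dy":0,"dz":-0.0015,"yaw":0.024,"claw":-1},{"dx":0,"dy":0,"dz":-0.0015,"yaw":0.024,"claw":-1}]' 60 >/dev/null;python3 -c "
from h import *
neck(0.005,2.7);o=arm.observe();print(o['torque']@NL)"
```

```text
d [0.0022 0.     0.0005] yaw -0.0089 tilt err 1.06 t 36.55 tcp [ 0.5633 -0.0356  0.0898] q [-0.26 -0.27  2.23  0.2   0.66  0.84] F [-7.4 -4.   0.3] M [-1.38  0.78  0.61] w 0.0109 72.4
1.2597384836645995
```

```bash
python3 -m handwheel '[{"dx":0,"dy":0,"dz":0,"yaw":0,"claw":0.1},{"dx":0,"dy":0,"dz":0,"yaw":0,"claw":0.1},{"dx":0,"dy":0,"dz":0,"yaw":0,"claw":0.1},{"dx":0,"dy":0,"dz":0,"yaw":0,"claw":0.1},{"dx":0,"dy":0,"dz":-0.03,"yaw":0,"claw":0.1},{"dx":0,"dy":0,"dz":-0.06,"yaw":0,"claw":0.1},{"dx":0,"dy":0,"dz":-0.1,"yaw":0,"claw":0.1},{"dx":0,"dy":0,"dz":-0.1,"yaw":0,"claw":0.1},{"dx":0,"dy":0,"dz":-0.1,"yaw":0,"claw":0.1},{"dx":0,"dy":0,"dz":-0.1,"yaw":0,"claw":0.1}]' >/dev/null;python3 - <<'E'
from h import *
from plant import get_image
import cv2
neck(.1,2.7)
def box(i,c,G,u,L):
    v=np.cross(L,u);b=G+L*.004
    cv2.polylines(i,[proj(c,np.array([b+.023*s*u+.006*q*v for s,q in((1,1),(1,-1),(-1,-1),(-1,1))])).astype(int)],True,(0,0,255),1)
out=[]
c=camera_info("wrist");i=get_image("wrist")[:,:,::-1].copy();Z=np.array([0,0,1.])
d=lambda t:BR@np.array([np.cos(t),-np.sin(t),0])
for (i,c) in((i,c),(get_image("side")[:,:,::-1].copy(),camera_info("side"))):
    box(i,c,GN,wx(2.7),NL)
    for y in(.09,-.09): box(i,c,BO+BR@[-.06,y,.042],d(2.7),Z)
    out.append(i)
a=cv2.resize(out[0],(400,300));b=cv2.resize(out[1][190:315,200:360],(768,600),interpolation=cv2.INTER_CUBIC)
cv2.imwrite("pics/f.png",np.hstack([cv2.resize(out[0][60:360,80:480],(400,300)),cv2.resize(b,(400,312))[:300]]))
E
```

```text
d [ 0.0018 -0.0005  0.0035] yaw -0.0100 tilt err 1.24 t 37.8 tcp [ 0.5119 -0.0337  0.1731] q [-0.29 -0.56  2.28  0.18  0.9   0.87] F [0.2 0.3 0.1] M [ 0.02  0.24 -0.  ] w 0.0475 0.0
```

View pics/f.png

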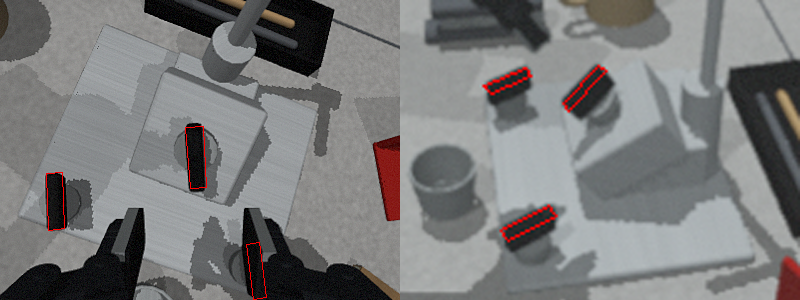

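All three wings lie on the outlines I predicted for a turn of 2.7 rad: neck at (196,158), feet at (55,202) and (256,270) in the left half. The bystanders stand where they were and the gripper is clear.

```bash
python3 -c "
from plant import arm
print(arm.hand_in())"
```

```text
the job is handed in; nothing more can be done
None
```

All three wing bolts are tightened to their stops in the order left foot, right foot, neck, and the job was handed in at about 38 s; the hand-in gave no verdict, but the stop torques and the last pictures show all three home.

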